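Press and slide a filter frame under the leaf spring of a light base

TASK

Load the ribbed filter slide into the light base: with your fingertips press the slide down hard on its sprung bed and, keeping it pressed, push it along the channel under the bar and the leaf spring until it is fully home against the end stop, then let go and move clear. Only press and push the slide, without lifting or tipping it, and leave the bottle, mug, torch and tape alone.

Things in the scene. Friction and masses are not known exactly. Their poses are not given: they have to be found in the camera images.
- gate: Light base, fixed: grey plate 120 mm (x) by 280 mm (y), 20 mm thick, aluminium rails along both long sides (inner faces 84 mm apart, tops 46 mm above the table). Origin on the table, on the channel's centre line; z up; y runs along the channel in the direction in which the slide must be pushed. Bar, leaf spring and end stop span the channel's +y half. Place and yaw vary.
- gate_mouth (a point): Middle of the lower front edge of the aluminium mouth bar, at y = 42 mm of the light base; the bar is 12 mm thick along y, spans the channel, and its underside is 47.5 mm, its top 65 mm above the table. Axes as the light base.
- gate_stop (a point): Middle of the end stop's face, at y = 112 mm of the light base, where the nose of the slide must arrive; the stop's top is 58 mm above the table. Axes as the light base.
- bed (a joint): White sprung bed, 83 mm wide, y = -130 to 110 mm of the light base, top 40 mm above the table when up; the slide lies on it. It stays level. Value in m: 0 up, 0.010 fully down. About 8 N starts it moving down, 13 N takes it fully down. The slide passes under the bar only when the bed is over 4.5 mm down (6 to 10 mm is good). Afterwards the bar and leaf keep it down.
- leaf (a joint): Steel leaf spring, 50 mm wide, hinged at the back of the mouth bar, sloping down away from it to a rounded crest 39 mm further on, 40.5 mm above the table. Value in rad: 0 hanging free, about 0.1 to 0.2 with the slide under it. It drags on the slide; pushing the pressed slide along takes roughly 4 to 15 N.
- slide: Filter slide, loose on the bed: black flat frame 80 mm (x) by 135 mm (y), 12 mm thick, 0.12 kg, clear ribbed panel in its front part. Origin on its underside, 65 mm behind the front edge (nose), 70 mm ahead of the rear edge; y points to the nose, along the channel; z up. Starts with its nose 8 to 30 mm short of the mouth bar, top face 52 mm above the table.
- slide_press (a point): Middle of the flat pressing area (48 mm along y, 80 mm wide) on the slide's top face, behind its thumb rib. The rib, to push against, is 64 mm wide, 8 mm thick, 10 mm high, its rear face 24 mm ahead of this point. At home the rib stands 9 mm short of the mouth bar. Axes as the slide.
- slide_nose (a point): Middle of the front edge of the slide at half its thickness; axes as the slide.
- bottle: Bystander: drinking bottle, 68 mm diameter, 190 mm high; origin under its centre.
- mug: Bystander: white mug, 80 mm diameter, 90 mm high; origin under its centre.
- torch: Bystander: dark torch standing on its head, 38 mm diameter, 100 mm high; origin under its centre.
- tape: Bystander: roll of tape lying flat, 90 mm diameter, 24 mm high; origin under its centre.
Mind the look-alikes: they are no part of the job. Of the things shaped like the slide, the black one is meant.

How it is judged:
By the outcome, as a careful person would: the job done as asked, in the order asked, and still so for the second after the job is handed in, with the robot touching nothing.
It also fails if it takes over 48 s, if anything falls off the work surface, if the arm or the gripper's body presses on something with over 40 N, if the wrist force passes 120 N, or if a joint passes its speed limit or range.

ROBOT

A 7-joint arm with a two-finger parallel gripper is mounted at the origin on the work surface. World frame = base frame: x ahead of the robot, y to its left, z up, the work surface at z = 0. Lengths are in m, angles in degrees, forces in N, time in s.
With the tool pointing down it reaches from about 0.4 to 0.75 m from the base axis. Payload 19.5 kg.
Tool frame: the origin (TCP) lies on the centre line of the jaws, within the pads' length; the fingertips stand manip.tips_ahead ahead of it and the grasp point (between the pads) lies 6 mm ahead of it (manip.tips_ahead is the distance from the TCP to the fingertips, in m); x points along the fingers, y is the direction in which the jaws open and shut, and the axes are right-handed (so a half turn about x gives the same grasp; the last joint's range is limited). The gripper opens to 85 mm and grips with 20 to 120 N. Pads are 22 mm wide; open, the fingers measure 114 mm over their backs; the gripper's body (76 mm by 85 mm) begins 54 mm behind the grasp point. The pads swing forward as they close: fully open they stand 13 mm farther back than shut.
Start: joints at [61.209, 40.479, -1.581, 85.061, 1.261, 54.483, -4.326], TCP at [0.256, -0.515, 0.226] pointing down, gripper open.
Joint ranges: [-155.06, 155.06], [-18.47, 123.98], [-90, 86.84], [0, 140.48], [-83.41, 263.41], [0, 116], [-161.91, 161.91]. Speed limits (degrees/s): [108.29, 108.29, 147.25, 147.25, 172.46, 172.46, 172.46].

INTERFACE

Orientations are given as [roll, pitch, yaw] about the fixed x, y, z axes, in that order (R = Rz(yaw) Ry(pitch) Rx(roll)).
In Python, from bench import manip gives the robot as it stands. The module is installed in compiled form; this text tells all that it offers.
- The arm moves only by the shell command python3 -m crank 'ROWS' [FORCE]. ROWS is JSON, a list of rows, each an object of numbers: "hand": the finger opening in mm, from 0 to 85.4; "x", "y", "z": the shift along the tool's x, y, z in mm; "wx", "wy", "wz": the turn, a rotation vector about the tool's x, y, z in degrees. In form: [{"hand": .., "x": .., "y": .., "z": .., "wx": .., "wy": .., "wz": ..}, ...]. A call has 1 to 20 rows; each row is the pose to reach, as a shift and turn from the pose measured when the call began, along the tool's axes at that moment; what a row does not reach only later rows make up. A row lasts 1/10 s, in which the tool goes at most 50 mm and 8.59 degrees, less where a joint would pass 70% of its speed; a pose out of reach is approached as far as the arm can. A call with a gripper value outside its range is refused whole. The fingers move at their own pace and stop on an object; FORCE is the grip in N (left out, the last holds). Time passes only in rows, so rows that repeat a pose let the fingers close. It gives the time, the measured TCP pose, the force and the opening at its end, in the units of the state.
- manip.get_obs(): the state, without advancing time (a new reading comes with each control period).
- manip.capture(name): name is "side" or "top" or "wrist"; returns a dict with "color" (420x560x3 uint8, red, green, blue), "depth" (420x560 float32, m along the optical axis (not along the pixel's ray), 0 where there is no reading), "fx", "fy", "cx", "cy" (pixels), "view" (4x4, takes a point from world to camera coordinates). Camera axes: x right, y up, looking along -z (the intrinsics and any distortion apply to the point x, -y, -z); pixel columns grow to the right and rows downward; lengths in m; the calibration is good to about 2 mm. A picture is of the moment at which its call begins.
- manip.sign_off(): hands the job in, once; it reports no verdict.
Trained networks look in a picture, given as the dict that the camera call returned (one of the last four; its "shot" number tells which), for a name from the list of things; names that differ only in an ending like _2 or _b are one class to them, and where a whole thing is asked for, a point or a joint stands for the part that bears it (a point fixed in the world has none). Each returns a list of dicts, best first, with "score" (0 to 1); they miss things now and then, are a little off and sometimes report something else, mostly with a low value. They report only what shows in the picture. A call takes as long as a camera call. They do not tell look-alikes from the thing itself.
- manip.silhouettes(label, picture): "mask" (420x560 bool, what is visible of it).
- manip.pinpoint(label, picture): "at" ([x, y, z] in m, in world coordinates, good to about 4 mm: a listed point, or the origin of a listed thing).
The state is a dict: "t": time; "joint_pos": joint angles; "joint_velocities": joint speeds; "tau": joint torques, N m; "ee_pos": TCP position; "ee_rot": TCP orientation; "wrist_force": force on the tool from outside, world axes, zero at the start; "torque": the same for the moment, N m; "opening": finger opening in m.
Only numpy, scipy, OpenCV 4.12 (cv2) and the standard library are available. Lean on these libraries where they do the work, as an engineer would, in place of code of your own. Each camera call takes 0.05 s, during which the arm holds its last target.

## Working session

There is one attempt and no reset: what is moved stays moved. The work goes in short steps, Python scripts to look and compute and a shell command to move; the robot and the scene stay as the last step left them, time stands still between calls to the robot, and variables do not carry over. Pictures are saved under pics/ and viewed, and the job is handed in when it is done.

```bash
mkdir -p pics
cat > h.py <<'E'
import numpy as np,cv2
from bench import manip
def save(p,n,crop=None,s=1):
    im=cv2.cvtColor(p["color"],cv2.COLOR_RGB2BGR)
    if crop: im=im[crop[1]:crop[3],crop[0]:crop[2]]
    cv2.imwrite("pics/"+n,cv2.resize(im,None,fx=s,fy=s,interpolation=cv2.INTER_CUBIC))
def px(p,u,v,d=None):
    d=p["depth"][int(v),int(u)] if d is None else d
    c=np.array([(u-p["cx"])/p["fx"]*d,-(v-p["cy"])/p["fy"]*d,-d,1])
    return (np.linalg.inv(p["view"])@c)[:3]
def proj(p,w):
    c=p["view"]@np.append(w,1); return p["cx"]+p["fx"]*c[0]/-c[2], p["cy"]-p["fy"]*c[1]/-c[2]
E
python3 - <<'E'
from h import *
o=manip.get_obs(); print({k:np.round(v,3) for k,v in o.items()}, manip.tips_ahead)
for n in("top","side"):
    p=manip.capture(n); save(p,n+"0.png")
    for l in("gate","gate_mouth","gate_stop","slide","slide_press","slide_nose","bottle","mug","torch","tape"):
        for r in manip.pinpoint(l,p): print(n,l,np.round(r["at"],3),round(r["score"],2),np.round(proj(p,r["at"])))
E
```

```text
{'t': np.float64(0.0), 'joint_pos': array([61.208, 40.514, -1.581, 85.082,  1.26 , 54.481, -4.326]), 'joint_velocities': array([-0.063,  0.023, -0.01 , -0.069, -0.012,  0.048,  0.103]), 'tau': array([ 2.0000e-03, -8.8319e+01,  1.2360e+00, -2.3615e+01,  1.7000e-02,
        7.0000e-03, -0.0000e+00]), 'ee_pos': array([ 0.256, -0.515,  0.226]), 'ee_rot': array([-87.548,  89.941, 118.853]), 'wrist_force': array([-0.404, -0.502, -0.39 ]), 'torque': array([ 0.015,  0.057, -0.012]), 'opening': np.float64(0.085)} 0.025
top gate [ 0.527  0.382 -0.001] 0.73 [130. 226.]
top gate_mouth [0.562 0.04  0.046] 0.75 [273. 212.]
top gate_stop [0.59  0.109 0.048] 0.57 [244. 199.]
top slide [0.312 0.173 0.001] 0.85 [213. 321.]
top slide [ 0.624 -0.271  0.001] 0.82 [405. 193.]
top slide [ 0.307 -0.362 -0.004] 0.79 [447. 330.]
top slide [ 0.318 -0.164 -0.001] 0.64 [360. 323.]
top slide [ 0.522 -0.033  0.041] 0.6 [305. 230.]
top slide_press [ 0.65  -0.308  0.014] 0.89 [422. 181.]
top slide_press [ 0.505 -0.076  0.051] 0.88 [324. 238.]
top slide_press [0.326 0.131 0.009] 0.83 [231. 315.]
top slide_press [ 0.3
[... 1168 characters left out ...]
[330. 282.]
side slide_press [ 0.65  -0.305  0.012] 0.71 [296. 158.]
side slide_press [ 0.501 -0.077  0.052] 0.62 [304. 197.]
side slide_press [ 0.356 -0.145  0.012] 0.58 [363. 213.]
side slide_nose [0.552 0.023 0.049] 0.9 [268. 212.]
side slide_nose [ 0.26  -0.201  0.006] 0.84 [404. 216.]
side slide_nose [ 0.585 -0.218  0.005] 0.75 [301. 178.]
side slide_nose [0.283 0.228 0.004] 0.72 [328. 326.]
side slide_nose [ 0.244 -0.375  0.01 ] 0.6 [427. 185.]
side bottle [ 0.764 -0.146  0.001] 0.76 [239. 173.]
side mug [ 0.751  0.138 -0.   ] 0.75 [180. 225.]
side torch [ 0.514 -0.419 -0.   ] 0.69 [348. 157.]
side torch [0.59  0.104 0.046] 0.2 [238. 225.]
side tape [0.521 0.385 0.003] 0.86 [185. 331.]
```

View pics/top0.png

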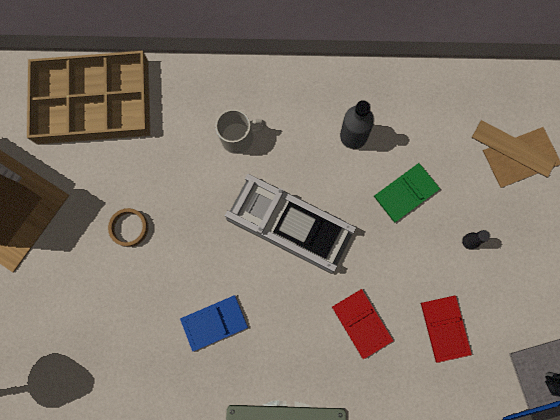

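View pics/side0.png

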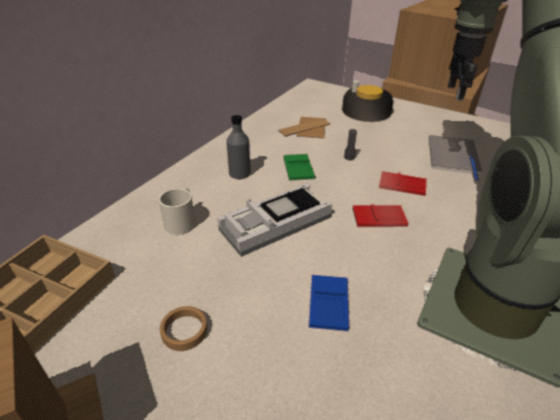

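The black slide at top (305,230) sits in the light base. The look-alikes, green (405,193), blue (213,321) and red (360,323) and (447,330), lie flat on the table. I'll confirm this in a crop and refine the gate pose from depth.

Run:
```python
from h import *
p=manip.capture("top"); save(p,"crop1.png",(210,160,370,285),5)
# gate footprint: points with height .035-.07 
H,W=p["depth"].shape
v,u=np.mgrid[0:H,0:W]; d=p["depth"]
c=np.stack([(u-p["cx"])/p["fx"]*d,-(v-p["cy"])/p["fy"]*d,-d,np.ones_like(d)],-1)
w=(c@np.linalg.inv(p["view"]).T)[...,:3]
roi=(u>215)&(u<365)&(v>165)&(v<280)&(d>0)
m=roi&(w[...,2]>.03)&(w[...,2]<.07)
r=cv2.minAreaRect((w[m][:,:2]*1000).astype(np.float32)); print("gate rect",r)
blk=m&(p["color"].max(-1)<45)
r=cv2.minAreaRect((w[blk][:,:2]*1000).astype(np.float32)); print("black rect",r,np.median(w[blk][:,2]))
for l in("gate","slide"):
  for s in manip.silhouettes(l,p)[:6]:
    k=s["mask"]; q=w[k&(w[...,2]>.03)&(w[...,2]<.08)]
    if len(q)>200: print(l,s["score"],cv2.minAreaRect((q[:,:2]*1000).astype(np.float32)),np.median(q[:,2]))
for l in("gate_mouth","gate_stop","slide_press","slide_nose"):
  for r in manip.pinpoint(l,p):
    if r["at"][2]>.03: print(l,np.round(r["at"],4))
```

```text
gate rect ((541.4627075195312, 1.7293853759765625), (279.85919189453125, 113.18376922607422), 64.29072570800781)
black rect ((542.506591796875, 3.2240142822265625), (225.23605346679688, 80.33723449707031), 64.19034576416016) 0.05245403398453363
gate 0.67 ((541.40478515625, 1.7326812744140625), (279.5382080078125, 113.29177856445312), 64.44648742675781) 0.04530891874370169
slide 0.66 ((521.7578735351562, -38.40826416015625), (134.5504608154297, 81.15385437011719), 64.35652923583984) 0.051517928689882364
slide 0.41 ((541.460693359375, 1.7303466796875), (279.85919189453125, 113.1793212890625), 64.29072570800781) 0.04531121652720116
gate_mouth [0.5607 0.041  0.0451]
gate_stop [0.5872 0.1044 0.0453]
slide_press [ 0.5029 -0.0751  0.0535]
slide_nose [0.5536 0.0228 0.0476]
slide_nose [ 0.5065 -0.0776  0.0508]
```

View pics/crop1.png

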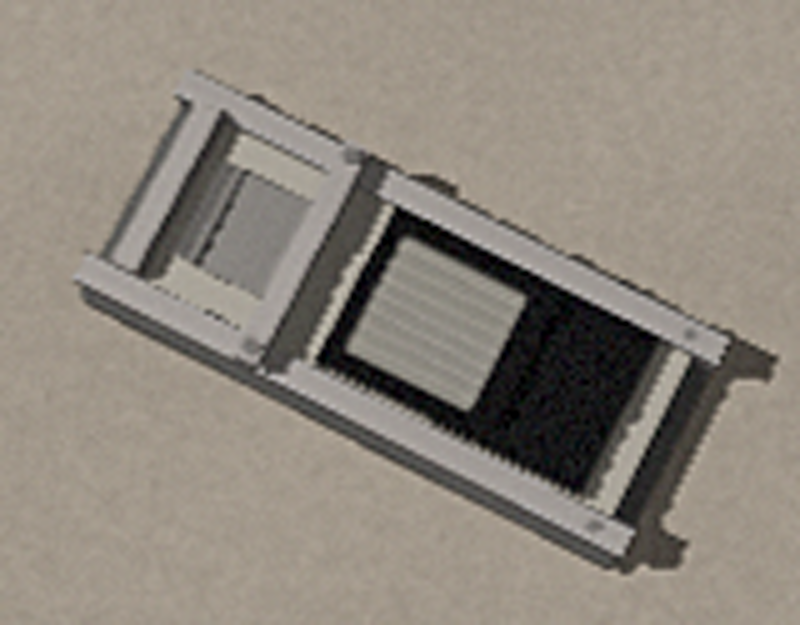

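```bash
cat >> h.py <<'E'
from scipy.spatial.transform import Rotation as Ro
YAW=64.3
def plan(tgt,yaw=YAW):
    o=manip.get_obs(); R=Ro.from_euler("xyz",o["ee_rot"],degrees=True)
    a=np.radians(yaw)
    for s in(1,-1):
        x=np.array([0,0,-1.]); y=s*np.array([np.sin(a),-np.cos(a),0]); T=Ro.from_matrix(np.c_[x,y,np.cross(x,y)])
        print("turn",s,np.round((R.inv()*T).as_rotvec(degrees=True),2))
    print("shift",np.round(R.inv().apply((np.array(tgt)-o["ee_pos"])*1000),1))
    print("push dir in tool",np.round(R.inv().apply([np.cos(a),np.sin(a),0]),3),"down",np.round(R.inv().apply([0,0,-1]),3))
    print(o["t"],np.round(o["ee_pos"],4),np.round(o["ee_rot"],1),np.round(o["wrist_force"],1),o["opening"],np.round(o["joint_pos"],1),manip.tips_ahead)
E
python3 -c "
from h import *
plan([.5072,-.0686,.12])"
```

```text
turn 1 [-3.79e+01 -0.00e+00  1.00e-02]
turn -1 [1.421e+02 1.000e-02 0.000e+00]
shift [ 106.5 -288.  -423.8]
push dir in tool [ 0.    -0.614 -0.789] down [ 1.  0. -0.]
1.45 [ 0.2557 -0.515   0.2265] [-87.   90.  119.4] [ 0.3  0.4 -0.5] 0.08522960331028605 [61.2 40.5 -1.6 85.1  1.3 54.5 -4.3] 0.025
```

```bash
python3 -m crank '[{"hand":0,"x":0,"y":-26,"z":-38,"wx":-4},{"hand":0,"x":0,"y":-52,"z":-77,"wx":-8},{"hand":0,"x":0,"y":-78,"z":-115,"wx":-12},{"hand":0,"x":0,"y":-104,"z":-154,"wx":-16},{"hand":0,"x":0,"y":-130,"z":-192,"wx":-20},{"hand":0,"x":0,"y":-157,"z":-231,"wx":-24},{"hand":0,"x":0,"y":-183,"z":-270,"wx":-28},{"hand":0,"x":0,"y":-209,"z":-308,"wx":-32},{"hand":0,"x":0,"y":-236,"z":-347,"wx":-36},{"hand":0,"x":20,"y":-262,"z":-385,"wx":-37.9},{"hand":0,"x":50,"y":-288,"z":-424,"wx":-37.9},{"hand":0,"x":80,"y":-288,"z":-424,"wx":-37.9},{"hand":0,"x":80,"y":-288,"z":-424,"wx":-37.9},{"hand":0,"x":80,"y":-288,"z":-424,"wx":-37.9}]' 60; python3 -c "
from h import *
plan([.5072,-.0686,.085])
for n in('wrist','side'):
  p=manip.capture(n); save(p,n+'1.png')
"
```

```text
turn 1 [-3.79e+01 -0.00e+00  1.00e-02]
turn -1 [1.421e+02 1.000e-02 0.000e+00]
shift [ 141.5 -288.  -423.8]
push dir in tool [ 0.    -0.614 -0.789] down [ 1.  0. -0.]
1.45 [ 0.2557 -0.515   0.2265] [-87.   90.  119.4] [ 0.3  0.4 -0.5] 0.08522960331028605 [61.2 40.5 -1.6 85.1  1.3 54.5 -4.3] 0.025validation failed for argument at $[0]...
```

```bash
python3 -m crank '[{"hand":0,"x":0,"y":-26,"z":-38,"wx":-4,"wy":0,"wz":0},{"hand":0,"x":0,"y":-52,"z":-77,"wx":-8,"wy":0,"wz":0},{"hand":0,"x":0,"y":-78,"z":-115,"wx":-12,"wy":0,"wz":0},{"hand":0,"x":0,"y":-104,"z":-154,"wx":-16,"wy":0,"wz":0},{"hand":0,"x":0,"y":-130,"z":-192,"wx":-20,"wy":0,"wz":0},{"hand":0,"x":0,"y":-157,"z":-231,"wx":-24,"wy":0,"wz":0},{"hand":0,"x":0,"y":-183,"z":-270,"wx":-28,"wy":0,"wz":0},{"hand":0,"x":0,"y":-209,"z":-308,"wx":-32,"wy":0,"wz":0},{"hand":0,"x":0,"y":-236,"z":-347,"wx":-36,"wy":0,"wz":0},{"hand":0,"x":20,"y":-262,"z":-385,"wx":-37.9,"wy":0,"wz":0},{"hand":0,"x":50,"y":-288,"z":-424,"wx":-37.9,"wy":0,"wz":0},{"hand":0,"x":80,"y":-288,"z":-424,"wx":-37.9,"wy":0,"wz":0},{"hand":0,"x":80,"y":-288,"z":-424,"wx":-37.9,"wy":0,"wz":0},{"hand":0,"x":80,"y":-288,"z":-424,"wx":-37.9,"wy":0,"wz":0}]' 60; python3 -c "
from h import *
plan([.5072,-.0686,.085])
for n in('wrist','side'):
  p=manip.capture(n); save(p,n+'1.png')
"
```

```text
t: 2.95
ee_pos: [0.5071, -0.0693, 0.1472]
ee_rot: [-34.8, 90.0, -150.5]
wrist_force: [0.3, -1.1, 0.8]
opening: 0.0003
turn 1 [-0.04  0.04  0.03]
turn -1 [ 1.7996e+02  4.0000e-02 -6.0000e-02]
shift [62.2 -0.2 -0.7]
push dir in tool [-0.001 -0.001 -1.   ] down [ 1.     0.    -0.001]
2.95 [ 0.5071 -0.0693  0.1472] [ -34.8   90.  -150.5] [ 0.3 -1.1  0.8] 0.00031519775443466835 [  8.1  41.9  -7.1 103.7   8.3  34.9 -29.8] 0.025
```

View pics/wrist1.png

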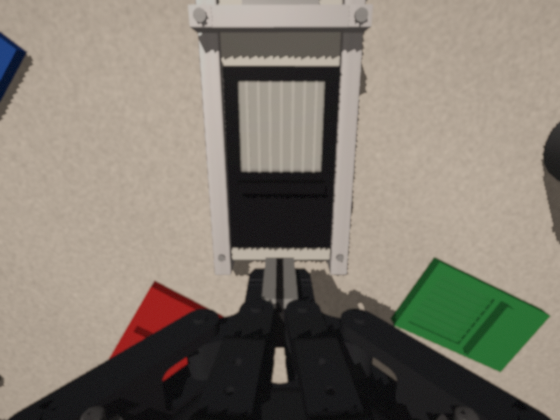

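View pics/side1.png

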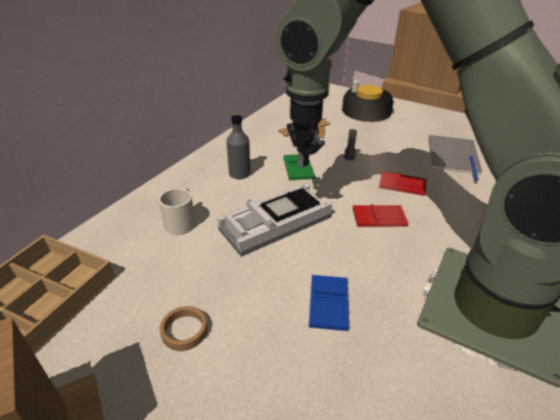

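The wrist view shows the shut fingers centred over the channel, with the slide's rib at about (285,185) and the mouth bar at row 15. I'm descending a few mm behind the planned spot.

```bash
python3 -m crank '[{"hand":0,"x":30,"y":0,"z":5,"wx":0,"wy":0,"wz":0},{"hand":0,"x":55,"y":0,"z":5,"wx":0,"wy":0,"wz":0},{"hand":0,"x":65,"y":0,"z":5,"wx":0,"wy":0,"wz":0},{"hand":0,"x":67,"y":0,"z":5,"wx":0,"wy":0,"wz":0},{"hand":0,"x":67,"y":0,"z":5,"wx":0,"wy":0,"wz":0}]' ; python3 -c "
from h import *
plan([.5072,-.0686,.085])
for n in('wrist','side'):
  p=manip.capture(n); save(p,n+'2.png')
save(p,'side2c.png',(210,130,350,260),5)
"
```

```text
t: 3.55
ee_pos: [0.506, -0.0745, 0.0821]
ee_rot: [103.2, 89.8, -12.7]
wrist_force: [0.7, 0.7, 0.2]
opening: -0.0002
turn 1 [-0.12 -0.04 -0.16]
turn -1 [ 1.7988e+02 -2.5000e-01  6.0000e-02]
shift [-2.9 -1.5 -5.8]
push dir in tool [ 0.001 -0.002 -1.   ] down [ 1.    -0.003  0.001]
3.55 [ 0.506  -0.0745  0.0821] [103.2  89.8 -12.7] [0.7 0.7 0.2] -0.00016377009138507042 [  7.8  48.2  -5.5 107.    9.8  25.  -30.6] 0.025
```

View pics/wrist2.png

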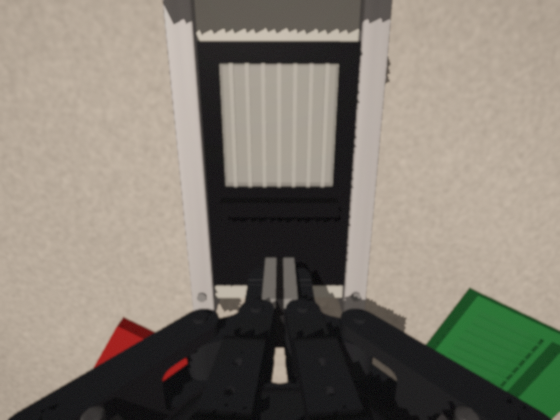

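View pics/side2c.png

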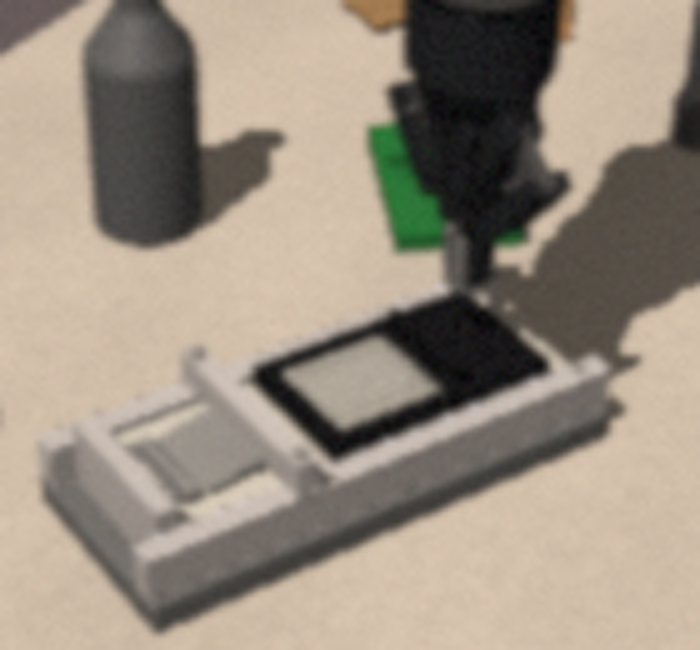

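Run:
```python
from h import *
p=manip.capture('side')
for z in(.082,.07,.057,.052):
    u,v=proj(p,[.506,-.0745,z]); print(z,u,v,((u-210)*5,(v-130)*5))
d=p["depth"]
for u,v in((303,186),(300,186),(302,183),(302,188),(301,180)): print(u,v,px(p,u,v),p["color"][v,u])
q=manip.capture('wrist')
for z in(.082,.07,.057): print(proj(q,[.506,-.0745,z]))
for u,v in((270,265),(290,265),(270,280),(285,210),(285,230),(285,300)): print(u,v,np.round(px(q,u,v),4))
```

```text
0.082 303.03291197790725 187.78360668977066 (np.float64(465.16455988953624), np.float64(288.9180334488533))
0.07 302.8215473568634 191.5370972117519 (np.float64(464.10773678431696), np.float64(307.68548605875947))
0.057 302.5957922953325 195.54613845791954 (np.float64(462.9789614766625), np.float64(327.7306922895977))
0.052 302.5098409899642 197.07249328711754 (np.float64(462.5492049498209), np.float64(335.3624664355877))
303 186 [ 0.49912131 -0.05979764  0.09870137] [54 53 50]
300 186 [ 0.50857014 -0.06151224  0.09429399] [102  95  90]
302 183 [ 0.50383571 -0.06260733  0.10465445] [80 77 70]
302 188 [ 0.5028765  -0.0622398   0.08967765] [68 66 62]
301 180 [ 0.50632808 -0.06099493  0.11388542] [90 87 82]
(np.float64(279.2857568620096), np.float64(268.7466130151149))
(np.float64(279.2036945095453), np.float64(257.8658490562995))
(np.float64(279.1259791538672), np.float64(247.56145958030652))
270 265 [ 0.5069 -0.0631  0.0983]
290 265 [ 0.515  -0.0665  0.0991]
270 280 [ 0.5072 -0.0631  0.1114]
285 210 [ 0.5193 -0.0542  0.0615]
285 230 [ 0.5129 -0.068   0.0522]
285 300 [ 0.5121 -0.0663  0.1244]
```

Run:
```python
from h import *
q=manip.capture('wrist')
save(q,'w2c.png',(220,180,340,300),5)
for v in range(236,300,4): print(v,np.round(px(q,272,v),4),np.round(px(q,281,v),4))
```

```text
236 [ 0.5044 -0.0682  0.0517] [ 0.5092 -0.0702  0.0523]
240 [ 0.5033 -0.0704  0.0517] [ 0.5081 -0.0724  0.0525]
244 [ 0.5024 -0.0723  0.0529] [ 0.5069 -0.0751  0.0516]
248 [ 0.5011 -0.0748  0.0522] [ 0.5058 -0.0772  0.052 ]
252 [ 0.5    -0.0771  0.0522] [ 0.5048 -0.0792  0.0527]
256 [ 0.4986 -0.0798  0.0514] [ 0.5037 -0.0816  0.0526]
260 [ 0.5076 -0.0633  0.0936] [ 0.5113 -0.0649  0.0938]
264 [ 0.5077 -0.0633  0.0975] [ 0.5111 -0.0654  0.0967]
268 [ 0.5077 -0.0633  0.1012] [ 0.5111 -0.0654  0.1005]
272 [ 0.508  -0.0629  0.1057] [ 0.5111 -0.0652  0.1043]
276 [ 0.5078 -0.0634  0.1079] [ 0.5113 -0.0647  0.1086]
280 [ 0.508  -0.0633  0.1115] [ 0.5111 -0.065   0.1112]
284 [ 0.508  -0.0633  0.1146] [ 0.5113 -0.0647  0.1149]
288 [ 0.5078 -0.0637  0.1167] [ 0.5111 -0.0649  0.1173]
292 [ 0.5079 -0.0637  0.1196] [ 0.5112 -0.0646  0.1206]
296 [ 0.5083 -0.0631  0.1235] [ 0.5112 -0.0647  0.1232]
```

View pics/w2c.png

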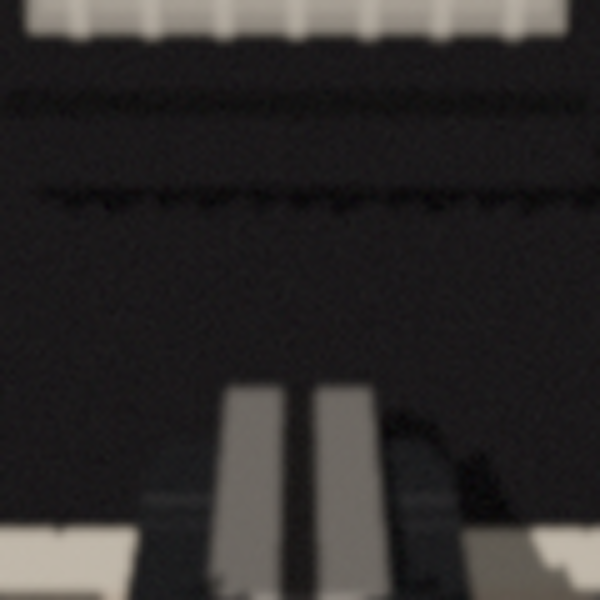

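Both cameras put the shut fingertips at z ≈ 0.09, about 34 mm higher than the TCP and tips_ahead imply. There is no contact yet, so I'll go down in small guarded steps.

```bash
python3 -m crank '[{"hand":0,"x":3,"y":-1,"z":0,"wx":0,"wy":0,"wz":0},{"hand":0,"x":6,"y":-1,"z":0,"wx":0,"wy":0,"wz":0}]' ; python3 -m crank '[{"hand":0,"x":3,"y":0,"z":0,"wx":0,"wy":0,"wz":0},{"hand":0,"x":6,"y":0,"z":0,"wx":0,"wy":0,"wz":0}]'
python3 - <<'E'
from h import *
plan([.5072,-.0686,.077])
q=manip.capture('wrist'); save(q,'w3.png')
for v in range(220,290,4): print(v,np.round(px(q,272,v),4))
E
```

```text
t: 4.0
ee_pos: [0.505, -0.0737, 0.0758]
ee_rot: [104.5, 89.8, -11.3]
wrist_force: [0.8, 0.2, -0.3]
opening: -0.0
t: 4.2
ee_pos: [0.505, -0.0738, 0.0694]
ee_rot: [103.5, 89.8, -12.3]
wrist_force: [0.4, 0.3, -0.9]
opening: 0.0001
turn 1 [-0.09 -0.04 -0.17]
turn -1 [ 1.7991e+02 -2.6000e-01  6.0000e-02]
shift [-7.6 -0.3 -5.6]
push dir in tool [ 0.001 -0.002 -1.   ] down [ 1.    -0.003  0.001]
4.2 [ 0.505  -0.0738  0.0694] [103.5  89.8 -12.3] [ 0.4  0.3 -0.9] 0.00013147748925763244 [  7.5  49.5  -5.1 107.6  10.1  23.1 -30.9] 0.025
220 [ 0.5118 -0.0515  0.0618]
224 [ 0.5108 -0.0535  0.0616]
228 [ 0.5081 -0.0586  0.0524]
232 [ 0.5068 -0.0611  0.0511]
236 [ 0.506  -0.0628  0.0523]
240 [ 0.5049 -0.065   0.052 ]
244 [ 0.5039 -0.0671  0.052 ]
248 [ 0.5029 -0.0692  0.0521]
252 [ 0.5017 -0.0716  0.0515]
256 [ 0.5005 -0.074   0.0511]
260 [ 0.5067 -0.0626  0.0815]
264 [ 0.5066 -0.0629  0.0847]
268 [ 0.5067 -0.0629  0.0884]
272 [ 0.507  -0.0624  0.0931]
276 [ 0.5069 -0.0628  0.0957]
280 [ 0.5068 -0.0631  0.0982]
284 [ 0.507  -0.0628  0.1019]
288 [ 0.5067 -0.0634  0.1038]
```

```bash
python3 -m crank '[{"hand":0,"x":3,"y":0,"z":0,"wx":0,"wy":0,"wz":0},{"hand":0,"x":6,"y":0,"z":0,"wx":0,"wy":0,"wz":0},{"hand":0,"x":9,"y":0,"z":0,"wx":0,"wy":0,"wz":0}]' ; python3 -m crank '[{"hand":0,"x":3,"y":0,"z":0,"wx":0,"wy":0,"wz":0},{"hand":0,"x":6,"y":0,"z":0,"wx":0,"wy":0,"wz":0},{"hand":0,"x":8,"y":0,"z":0,"wx":0,"wy":0,"wz":0}]'
python3 - <<'E'
from h import *
plan([.5072,-.0686,.077])
q=manip.capture('wrist'); save(q,'w4.png')
for v in range(220,290,6): print(v,np.round(px(q,272,v),4))
E
```

```text
t: 4.55
ee_pos: [0.5049, -0.0738, 0.0597]
ee_rot: [101.8, 89.9, -14.0]
wrist_force: [-1.2, -0.0, 0.6]
opening: -0.0001
t: 4.85
ee_pos: [0.5048, -0.0737, 0.0515]
ee_rot: [102.4, 89.9, -13.4]
wrist_force: [-0.5, 1.0, 0.0]
opening: -0.0001
turn 1 [-0.09 -0.03 -0.13]
turn -1 [ 1.7991e+02 -2.0000e-01  4.0000e-02]
shift [-25.5  -0.1  -5.7]
push dir in tool [ 0.    -0.002 -1.   ] down [ 1.    -0.002  0.   ]
4.85 [ 0.5048 -0.0737  0.0515] [102.4  89.9 -13.4] [-0.5  1.   0. ] -9.777232796183287e-05 [  7.2  51.4  -4.6 108.1  10.3  20.7 -31.1] 0.025
220 [ 0.5142 -0.0468  0.0586]
226 [ 0.5136 -0.0481  0.0622]
232 [ 0.5122 -0.051   0.0615]
238 [ 0.511  -0.0533  0.0621]
244 [ 0.5391 -0.0018  0.1988]
250 [ 0.506  -0.063   0.0515]
256 [ 0.5047 -0.0658  0.0519]
262 [ 0.5064 -0.0629  0.0647]
268 [ 0.5065 -0.0628  0.0705]
274 [ 0.5069 -0.0624  0.0766]
280 [ 0.5068 -0.0627  0.0811]
286 [ 0.5069 -0.0627  0.0857]
```

View pics/w4.png

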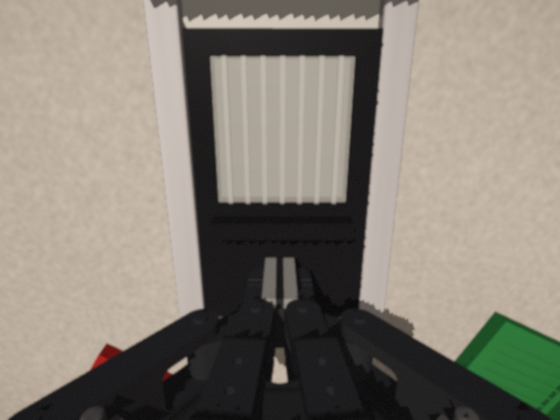

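```bash
python3 -m crank '[{"hand":0,"x":3,"y":0,"z":0,"wx":0,"wy":0,"wz":0},{"hand":0,"x":6,"y":0,"z":0,"wx":0,"wy":0,"wz":0},{"hand":0,"x":8,"y":0,"z":0,"wx":0,"wy":0,"wz":0},{"hand":0,"x":8,"y":0,"z":0,"wx":0,"wy":0,"wz":0}]' ; python3 -m crank '[{"hand":0,"x":2,"y":0,"z":0,"wx":0,"wy":0,"wz":0},{"hand":0,"x":3,"y":0,"z":0,"wx":0,"wy":0,"wz":0},{"hand":0,"x":3,"y":0,"z":0,"wx":0,"wy":0,"wz":0}]'
```

```text
t: 5.3
ee_pos: [0.5049, -0.0737, 0.0433]
ee_rot: [100.6, 89.9, -15.2]
wrist_force: [-0.9, 0.4, 11.0]
opening: -0.0003
t: 5.6
ee_pos: [0.5049, -0.0738, 0.0404]
ee_rot: [99.5, 89.9, -16.3]
wrist_force: [-2.3, -0.2, 10.2]
opening: 0.0002
```

```bash
python3 -m crank '[{"hand":0,"x":2,"y":0,"z":0,"wx":0,"wy":0,"wz":0},{"hand":0,"x":4,"y":0,"z":0,"wx":0,"wy":0,"wz":0},{"hand":0,"x":4,"y":0,"z":0,"wx":0,"wy":0,"wz":0}]'
python3 - <<'E'
from h import *
plan([.5072,-.0686,.077])
q=manip.capture('wrist'); save(q,'w5.png')
for u,v in((220,150),(350,150),(240,230),(240,290),(335,290),(280,100)): print(u,v,np.round(px(q,u,v),4))
E
```

```text
t: 5.9
ee_pos: [0.5049, -0.0738, 0.037]
ee_rot: [98.4, 89.8, -17.4]
wrist_force: [-4.3, 0.0, 20.2]
opening: -0.0003
turn 1 [-0.09 -0.02 -0.17]
turn -1 [ 1.7991e+02 -2.7000e-01  4.0000e-02]
shift [-40.   -0.1  -5.7]
push dir in tool [ 0.    -0.002 -1.   ] down [ 1.    -0.003  0.   ]
5.9 [ 0.5049 -0.0738  0.037 ] [ 98.4  89.8 -17.4] [-4.3  0.  20.2] -0.00034791645193543984 [  7.   53.   -4.2 108.4  10.6  18.8 -31.3] 0.025
220 150 [ 0.5073 -0.0094  0.0393]
350 150 [ 0.5584 -0.0341  0.0393]
240 230 [ 0.5009 -0.0428  0.0509]
240 290 [ 0.483  -0.0743  0.0407]
335 290 [ 0.5257 -0.094   0.0421]
280 100 [ 0.5399 -0.0021  0.042 ]
```

View pics/w5.png

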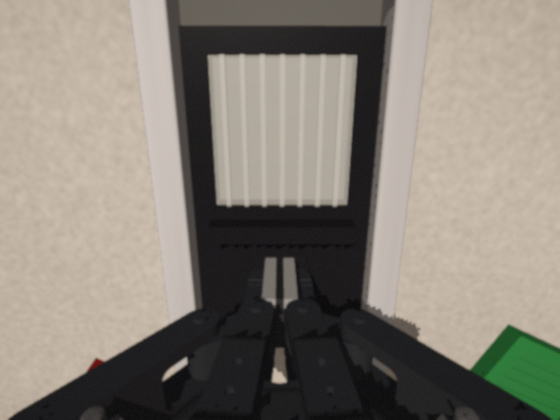

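The slide's top is at z ≈ 0.041 in the depth image, so the bed is fully down, with 20 N on the wrist. Now pushing forward along tool −z.

```bash
python3 -m crank '[{"hand":0,"x":0,"y":0,"z":-3,"wx":0,"wy":0,"wz":0},{"hand":0,"x":0,"y":0,"z":-6,"wx":0,"wy":0,"wz":0},{"hand":0,"x":0,"y":0,"z":-9,"wx":0,"wy":0,"wz":0},{"hand":0,"x":0,"y":0,"z":-12,"wx":0,"wy":0,"wz":0},{"hand":0,"x":0,"y":0,"z":-15,"wx":0,"wy":0,"wz":0}]'
python3 - <<'E'
from h import *
plan([.5072,-.0686,.037])
q=manip.capture('wrist'); save(q,'w6.png')
for u,v in((240,230),(240,290),(335,290),(280,100)): print(u,v,np.round(px(q,u,v),4))
E
```

```text
t: 6.45
ee_pos: [0.5113, -0.0613, 0.0374]
ee_rot: [75.9, 89.8, -40.0]
wrist_force: [-3.3, -6.5, 12.4]
opening: -0.0
turn 1 [-0.15  0.05 -0.2 ]
turn -1 [ 1.7985e+02 -3.2000e-01 -8.0000e-02]
shift [ 0.4 -0.5  8.4]
push dir in tool [-0.001 -0.003 -1.   ] down [ 1.    -0.004 -0.001]
6.45 [ 0.5113 -0.0613  0.0374] [ 75.9  89.8 -40. ] [-3.3 -6.5 12.4] -3.9367774749658726e-05 [  5.4  53.2  -4.  107.4  10.   19.6 -32.3] 0.025
240 230 [ 0.5075 -0.0301  0.0517]
240 290 [ 0.4897 -0.0614  0.0417]
335 290 [ 0.5321 -0.0812  0.043 ]
280 100 [0.5464 0.0104 0.0402]
```

View pics/w6.png

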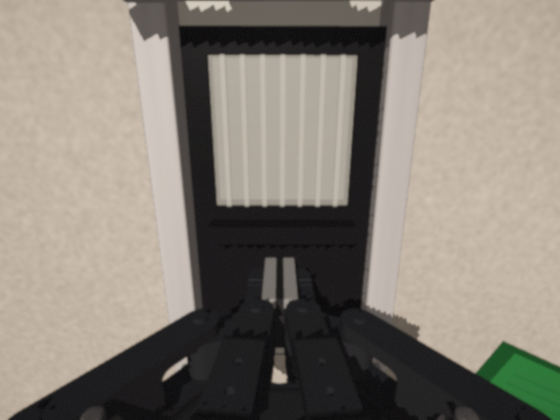

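```bash
python3 -m crank '[{"hand":0,"x":1,"y":0,"z":-4,"wx":0,"wy":0,"wz":0},{"hand":0,"x":1,"y":0,"z":-8,"wx":0,"wy":0,"wz":0},{"hand":0,"x":1,"y":0,"z":-12,"wx":0,"wy":0,"wz":0},{"hand":0,"x":1,"y":0,"z":-16,"wx":0,"wy":0,"wz":0},{"hand":0,"x":1,"y":0,"z":-20,"wx":0,"wy":0,"wz":0}]'
python3 - <<'E'
from h import *
plan([.5072,-.0686,.037])
q=manip.capture('wrist'); save(q,'w7.png')
for u,v in((240,230),(240,290),(335,290),(280,100)): print(u,v,np.round(px(q,u,v),4))
E
```

```text
t: 7.0
ee_pos: [0.52, -0.0447, 0.0371]
ee_rot: [57.9, 89.7, -58.0]
wrist_force: [-5.8, -12.0, 24.1]
opening: -0.0002
turn 1 [-0.23  0.17 -0.27]
turn -1 [179.77  -0.42  -0.26]
shift [ 0.2 -1.1 27.1]
push dir in tool [-0.003 -0.004 -1.   ] down [ 1.    -0.005 -0.003]
7.0 [ 0.52   -0.0447  0.0371] [ 57.9  89.7 -58. ] [ -5.8 -12.   24.1] -0.00017259260711127833 [  3.3  53.5  -3.7 106.    9.3  20.7 -33.6] 0.025
240 230 [ 0.5165 -0.0133  0.052 ]
240 290 [ 0.4986 -0.0445  0.0419]
335 290 [ 0.5408 -0.0649  0.0423]
280 100 [0.5552 0.027  0.0431]
```

View pics/w7.png

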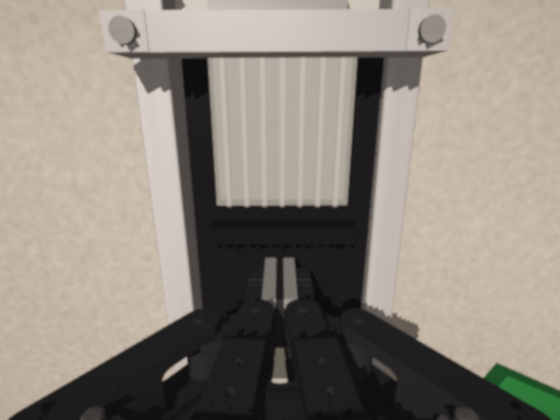

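The nose has gone under the bar (bar's lower edge at about row 55) and the slide is following. Continuing.

```bash
python3 -m crank '[{"hand":0,"x":0,"y":0,"z":-4,"wx":0,"wy":0,"wz":0},{"hand":0,"x":0,"y":0,"z":-8,"wx":0,"wy":0,"wz":0},{"hand":0,"x":0,"y":0,"z":-12,"wx":0,"wy":0,"wz":0},{"hand":0,"x":0,"y":0,"z":-16,"wx":0,"wy":0,"wz":0},{"hand":0,"x":0,"y":0,"z":-20,"wx":0,"wy":0,"wz":0}]'
python3 - <<'E'
from h import *
plan([.5072,-.0686,.037])
q=manip.capture('wrist'); save(q,'w8.png')
for u,v in((240,230),(240,290),(335,290)): print(u,v,np.round(px(q,u,v),4))
E
```

```text
t: 7.55
ee_pos: [0.5289, -0.027, 0.0374]
ee_rot: [53.7, 89.6, -62.3]
wrist_force: [-2.7, -6.3, 13.0]
opening: -0.0002
turn 1 [-0.24  0.22 -0.3 ]
turn -1 [179.75  -0.47  -0.35]
shift [ 0.6 -1.4 46.9]
push dir in tool [-0.004 -0.004 -1.   ] down [ 1.    -0.005 -0.004]
7.55 [ 0.5289 -0.027   0.0374] [ 53.7  89.6 -62.3] [-2.7 -6.3 13. ] -0.00023854020979105804 [  1.2  53.7  -3.5 104.4   8.6  21.9 -34.8] 0.025
240 230 [0.5252 0.0042 0.0516]
240 290 [ 0.5074 -0.027   0.0419]
335 290 [ 0.5496 -0.0472  0.0426]
```

View pics/w8.png

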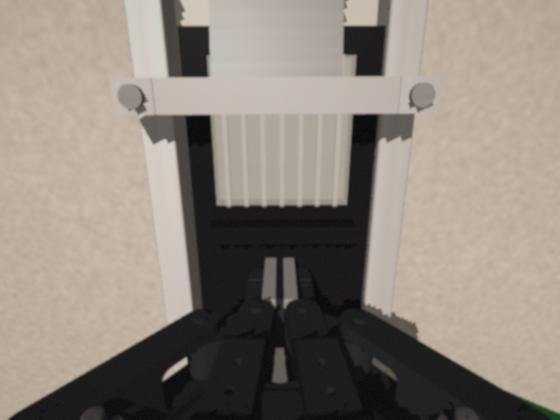

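```bash
python3 -m crank '[{"hand":0,"x":0.7,"y":0,"z":-4,"wx":0,"wy":0,"wz":0},{"hand":0,"x":0.7,"y":0,"z":-8,"wx":0,"wy":0,"wz":0},{"hand":0,"x":0.7,"y":0,"z":-12,"wx":0,"wy":0,"wz":0},{"hand":0,"x":0.7,"y":0,"z":-16,"wx":0,"wy":0,"wz":0},{"hand":0,"x":0.7,"y":0,"z":-20,"wx":0,"wy":0,"wz":0}]'
python3 - <<'E'
from h import *
plan([.5072,-.0686,.037])
q=manip.capture('wrist'); save(q,'w9.png')
for u,v in((240,230),(240,290),(335,290)): print(u,v,np.round(px(q,u,v),4))
E
```

```text
t: 8.1
ee_pos: [0.5377, -0.01, 0.0372]
ee_rot: [46.9, 89.5, -69.1]
wrist_force: [-5.8, -11.4, 18.4]
opening: 0.0003
turn 1 [-0.3   0.32 -0.34]
turn -1 [179.7   -0.54  -0.5 ]
shift [ 0.6 -1.8 66. ]
push dir in tool [-0.006 -0.005 -1.   ] down [ 1.    -0.006 -0.006]
8.1 [ 0.5377 -0.01    0.0372] [ 46.9  89.5 -69.1] [ -5.8 -11.4  18.4] 0.00025960576636756315 [ -0.9  54.1  -3.3 102.7   7.9  23.3 -36.1] 0.025
240 230 [0.5312 0.0182 0.0415]
240 290 [ 0.5163 -0.0097  0.0421]
335 290 [ 0.5584 -0.0302  0.0426]
```

View pics/w9.png

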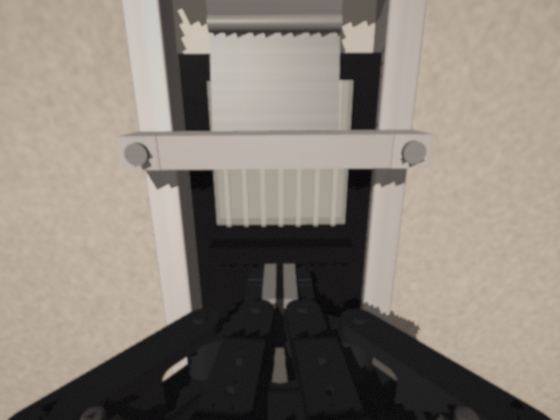

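The tips slipped forward onto the rib (now at about row 262), so from here the rib carries the push. Continuing with force checks.

```bash
python3 -m crank '[{"hand":0,"x":0.5,"y":0,"z":-3,"wx":0,"wy":0,"wz":0},{"hand":0,"x":0.5,"y":0,"z":-6,"wx":0,"wy":0,"wz":0},{"hand":0,"x":0.5,"y":0,"z":-9,"wx":0,"wy":0,"wz":0},{"hand":0,"x":0.5,"y":0,"z":-12,"wx":0,"wy":0,"wz":0}]'
python3 - <<'E'
from h import *
plan([.5072,-.0686,.037])
q=manip.capture('wrist'); save(q,'w10.png')
a=np.radians(YAW);D=np.array([np.cos(a),np.sin(a)])
for v in range(120,290,5):
  w=px(q,235,v); print(v,round(((w[:2]-[.5414,.0017])@D)*1000,1),round(w[2]*1000,1))
E
```

```text
t: 8.55
ee_pos: [0.5421, -0.0012, 0.0372]
ee_rot: [29.7, 89.4, -86.4]
wrist_force: [-11.6, -14.0, 24.4]
opening: 0.0002
turn 1 [-0.39  0.54 -0.31]
turn -1 [179.61  -0.48  -0.85]
shift [ 0.9 -1.7 75.9]
push dir in tool [-0.009 -0.007 -1.   ] down [ 1.    -0.005 -0.009]
8.55 [ 0.5421 -0.0012  0.0372] [ 29.7  89.4 -86.4] [-11.6 -14.   24.4] 0.00018385509052207835 [ -2.   54.3  -3.1 101.7   7.6  24.2 -36.8] 0.025
120 70.2 48.8
125 68.1 46.2
130 66.4 49.3
135 64.4 48.7
140 62.4 48.3
145 60.5 49.2
150 58.5 49.4
155 56.7 50.4
160 56.2 58.7
165 55.5 65.3
170 53.7 65.2
175 51.9 65.6
180 50.2 66.1
185 47.8 64.4
190 46.1 65.2
195 36.0 37.2
200 34.3 39.3
205 31.5 38.2
210 29.0 38.0
215 26.5 38.0
220 24.3 38.7
225 22.2 39.8
230 20.5 41.7
235 18.8 43.6
240 16.5 44.1
245 16.3 49.2
250 15.1 51.8
255 12.8 51.9
260 10.5 52.3
265 2.4 41.9
270 -0.2 42.0
275 -3.4 41.2
280 -5.2 42.8
285 -8.8 41.5
```

View pics/w10.png

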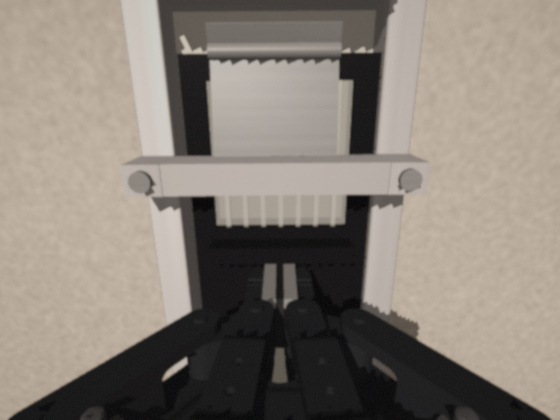

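```bash
python3 -m crank '[{"hand":0,"x":0.3,"y":0,"z":-4,"wx":0,"wy":0,"wz":0},{"hand":0,"x":0.3,"y":0,"z":-7,"wx":0,"wy":0,"wz":0},{"hand":0,"x":0.3,"y":0,"z":-10,"wx":0,"wy":0,"wz":0},{"hand":0,"x":0.3,"y":0,"z":-13,"wx":0,"wy":0,"wz":0},{"hand":0,"x":0.3,"y":0,"z":-15,"wx":0,"wy":0,"wz":0}]'
python3 - <<'E'
from h import *
plan([.5072,-.0686,.037])
q=manip.capture('wrist'); save(q,'w11.png')
a=np.radians(YAW);D=np.array([np.cos(a),np.sin(a)])
for v in range(180,270,5):
  w=px(q,235,v); print(v,round(((w[:2]-[.5414,.0017])@D)*1000,1),round(w[2]*1000,1))
E
```

```text
t: 9.1
ee_pos: [0.5478, 0.0107, 0.0372]
ee_rot: [20.0, 89.2, -96.2]
wrist_force: [-10.7, -12.7, 22.1]
opening: -0.0002
turn 1 [-0.45  0.73 -0.26]
turn -1 [179.54  -0.41  -1.14]
shift [ 1.3 -1.5 89.1]
push dir in tool [-0.013 -0.008 -1.   ] down [ 1.    -0.005 -0.013]
9.1 [0.5478 0.0107 0.0372] [ 20.   89.2 -96.2] [-10.7 -12.7  22.1] -0.00015796322693009026 [ -3.4  54.7  -2.8 100.3   7.2  25.4 -37.7] 0.025
180 59.4 49.2
185 57.2 49.2
190 56.4 53.9
195 56.4 61.1
200 55.9 66.0
205 53.1 63.4
210 51.3 64.1
215 49.4 64.4
220 47.6 65.2
225 45.7 65.6
230 33.2 40.3
235 31.4 42.0
240 29.6 43.7
245 29.7 49.3
250 28.4 51.7
255 25.6 51.0
260 23.8 52.3
265 15.9 42.3
```

View pics/w11.png

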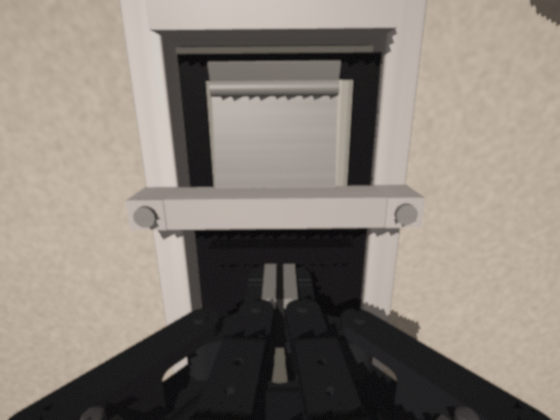

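About 6 mm to go (rib-to-bar gap is ~15 mm, 9 mm at home). Pushing home.

```bash
python3 -m crank '[{"hand":0,"x":0.2,"y":0,"z":-3,"wx":0,"wy":0,"wz":0},{"hand":0,"x":0.2,"y":0,"z":-5,"wx":0,"wy":0,"wz":0},{"hand":0,"x":0.2,"y":0,"z":-7,"wx":0,"wy":0,"wz":0},{"hand":0,"x":0.2,"y":0,"z":-8,"wx":0,"wy":0,"wz":0}]'
python3 - <<'E'
from h import *
plan([.5072,-.0686,.037])
q=manip.capture('wrist'); save(q,'w12.png')
a=np.radians(YAW);D=np.array([np.cos(a),np.sin(a)])
for v in range(220,270,4):
  w=px(q,235,v); print(v,round(((w[:2]-[.5414,.0017])@D)*1000,1),round(w[2]*1000,1))
E
```

```text
t: 9.55
ee_pos: [0.5502, 0.0159, 0.0372]
ee_rot: [12.6, 89.0, -103.7]
wrist_force: [-11.6, -16.7, 19.9]
opening: 0.0002
turn 1 [-0.52  0.95 -0.21]
turn -1 [179.47  -0.33  -1.49]
shift [ 1.8 -1.3 94.8]
push dir in tool [-0.017 -0.009 -1.   ] down [ 1.    -0.004 -0.017]
9.55 [0.5502 0.0159 0.0372] [  12.6   89.  -103.7] [-11.6 -16.7  19.9] 0.00015331649293370535 [ -4.1  54.8  -2.6  99.6   7.   26.1 -38.2] 0.025
220 53.4 64.9
224 51.5 64.4
228 50.1 65.0
232 48.1 64.3
236 46.6 64.7
240 45.1 65.2
244 35.1 47.5
248 35.3 52.1
252 33.0 51.3
256 31.3 51.7
260 29.4 52.0
264 27.6 52.3
268 19.4 41.3
```

View pics/w12.png

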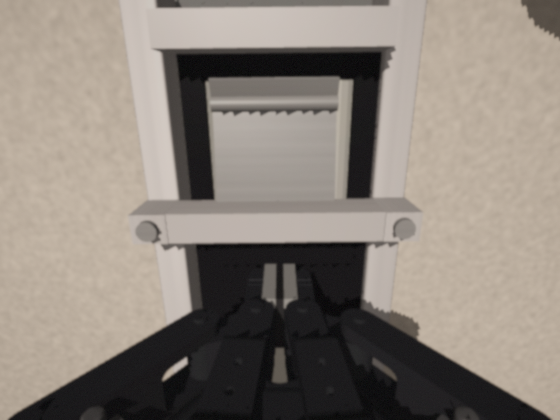

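```bash
python3 -m crank '[{"hand":0,"x":0,"y":0,"z":-2,"wx":0,"wy":0,"wz":0},{"hand":0,"x":0,"y":0,"z":-4,"wx":0,"wy":0,"wz":0},{"hand":0,"x":0,"y":0,"z":-5,"wx":0,"wy":0,"wz":0}]'; python3 -m crank '[{"hand":0,"x":0,"y":0,"z":-2,"wx":0,"wy":0,"wz":0},{"hand":0,"x":0,"y":0,"z":-4,"wx":0,"wy":0,"wz":0},{"hand":0,"x":0,"y":0,"z":-5,"wx":0,"wy":0,"wz":0}]'
python3 - <<'E'
from h import *
plan([.5072,-.0686,.037])
q=manip.capture('wrist'); save(q,'w13.png',(130,0,430,320),2)
a=np.radians(YAW);D=np.array([np.cos(a),np.sin(a)])
for v in list(range(30,80,4))+list(range(220,270,4)):
  w=px(q,200 if v<100 else 235,v); print(v,round(((w[:2]-[.5414,.0017])@D)*1000,1),round(w[2]*1000,1))
E
```

```text
t: 9.9
ee_pos: [0.5502, 0.016, 0.0373]
ee_rot: [4.1, 88.6, -112.3]
wrist_force: [-16.4, -27.9, 23.2]
opening: -0.0004
t: 10.2
ee_pos: [0.5501, 0.0159, 0.0373]
ee_rot: [-0.4, 88.2, -117.0]
wrist_force: [-14.9, -27.7, 22.2]
opening: -0.0002
turn 1 [-0.88  1.85  0.03]
turn -1 [ 1.791e+02  4.000e-02 -2.890e+00]
shift [ 3.4 -0.5 94.7]
push dir in tool [-0.032 -0.015 -0.999] down [ 0.999  0.    -0.032]
10.2 [0.5501 0.0159 0.0373] [  -0.4   88.2 -117. ] [-14.9 -27.7  22.2] -0.00024511133942967946 [ -4.9  55.   -2.   98.9   6.9  27.3 -38.7] 0.025
30 119.6 58.3
34 118.5 57.4
38 117.2 58.2
42 116.1 57.7
46 114.8 58.1
50 114.1 53.5
54 113.9 41.5
58 112.5 41.7
62 111.0 42.9
66 109.6 42.4
70 108.2 41.3
74 106.8 40.3
78 105.3 42.3
220 53.8 64.4
224 52.4 64.8
228 50.5 64.4
232 49.1 65.0
236 47.5 65.3
240 45.1 63.8
244 35.2 47.0
248 35.1 50.8
252 33.8 52.2
256 31.7 51.9
260 29.6 51.6
264 27.8 52.1
268 20.6 43.2
```

View pics/w13.png

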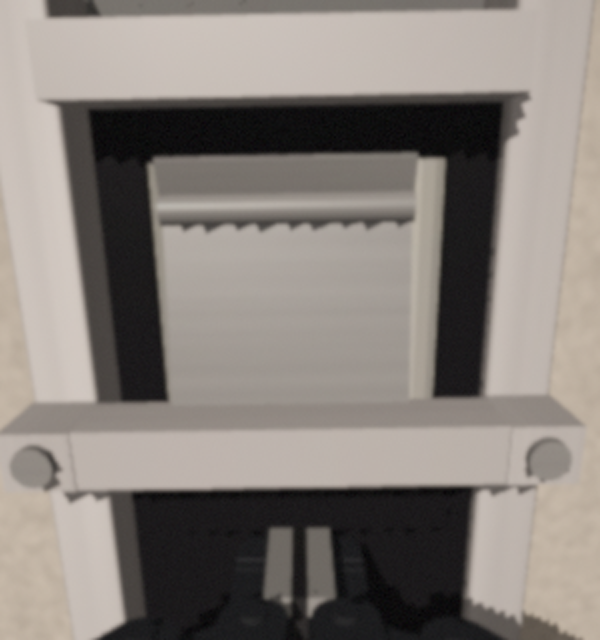

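Motion has stopped with the push force up to 31 N, and the black nose lies right against the stop face (y ≈ 114, bar gap ≈ 9–10 mm). I'll relax the push, then lift straight off.

```bash
python3 -m crank '[{"hand":0,"x":0,"y":0,"z":0,"wx":0,"wy":0,"wz":0},{"hand":0,"x":-0.5,"y":0,"z":0,"wx":0,"wy":0,"wz":0}]'; python3 -m crank '[{"hand":0,"x":-1.5,"y":0,"z":0,"wx":0,"wy":0,"wz":0},{"hand":0,"x":-3,"y":0,"z":0.5,"wx":0,"wy":0,"wz":0},{"hand":0,"x":-5,"y":0,"z":2,"wx":0,"wy":0,"wz":0},{"hand":0,"x":-8,"y":0,"z":3,"wx":0,"wy":0,"wz":0},{"hand":0,"x":-12,"y":0,"z":3,"wx":0,"wy":0,"wz":0},{"hand":0,"x":-30,"y":0,"z":4,"wx":0,"wy":0,"wz":0},{"hand":0,"x":-60,"y":0,"z":10,"wx":0,"wy":0,"wz":0},{"hand":0,"x":-90,"y":0,"z":40,"wx":0,"wy":0,"wz":0},{"hand":0,"x":-110,"y":0,"z":80,"wx":0,"wy":0,"wz":0},{"hand":0,"x":-110,"y":0,"z":110,"wx":0,"wy":0,"wz":0},{"hand":0,"x":-110,"y":0,"z":110,"wx":0,"wy":0,"wz":0}]'
python3 - <<'E'
from h import *
plan([.5072,-.0686,.037])
for n in("wrist","top","side"):
  q=manip.capture(n); save(q,n+'_f.png')
  if n!="wrist": save(q,n+'_fc.png',(210,140,370,280),5)
  for l in("slide_nose","gate_stop","gate_mouth","slide_press"):
    for r in manip.pinpoint(l,q):
      if r["at"][2]>.03: print(n,l,np.round(r["at"],4),round(r["score"],2))
E
```

```text
t: 10.45
ee_pos: [0.5499, 0.0152, 0.038]
ee_rot: [-0.2, 88.1, -116.8]
wrist_force: [-2.4, -4.0, 7.2]
opening: -0.0
t: 11.55
ee_pos: [0.5009, -0.0836, 0.1525]
ee_rot: [1.4, 88.0, -115.5]
wrist_force: [0.8, 0.4, -0.4]
opening: -0.0005
turn 1 [-1.2   2.   -0.03]
turn -1 [ 1.7878e+02 -5.0000e-02 -3.1200e+00]
shift [114.9  -1.3 -20.2]
push dir in tool [-0.035 -0.021 -0.999] down [ 0.999 -0.001 -0.035]
11.55 [ 0.5009 -0.0836  0.1525] [   1.4   88.  -115.5] [ 0.8  0.4 -0.4] -0.0005302330344233718 [  7.1  41.3  -4.3 103.7   8.   36.1 -29.5] 0.025
wrist slide_press [0.5447 0.0024 0.0469] 0.56
top slide_nose [0.5908 0.1031 0.0423] 0.79
top gate_stop [0.5877 0.1047 0.0469] 0.84
top gate_mouth [0.5615 0.042  0.0453] 0.78
top slide_press [0.5443 0.0017 0.0464] 0.66
side slide_nose [0.5908 0.107  0.0435] 0.93
side gate_stop [0.5942 0.1027 0.0442] 0.65
side gate_mouth [0.5569 0.0469 0.0441] 0.6
side slide_press [0.5449 0.0061 0.0469] 0.91
```

View pics/wrist_f.png

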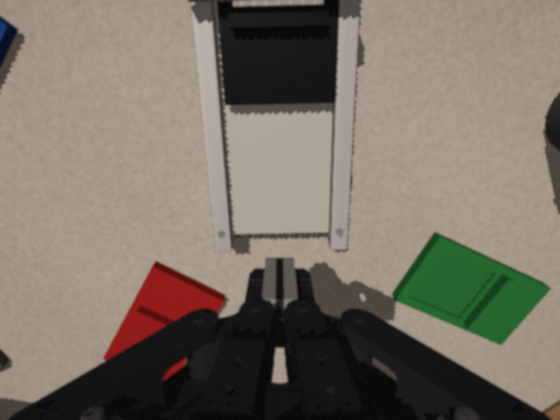

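View pics/top_fc.png

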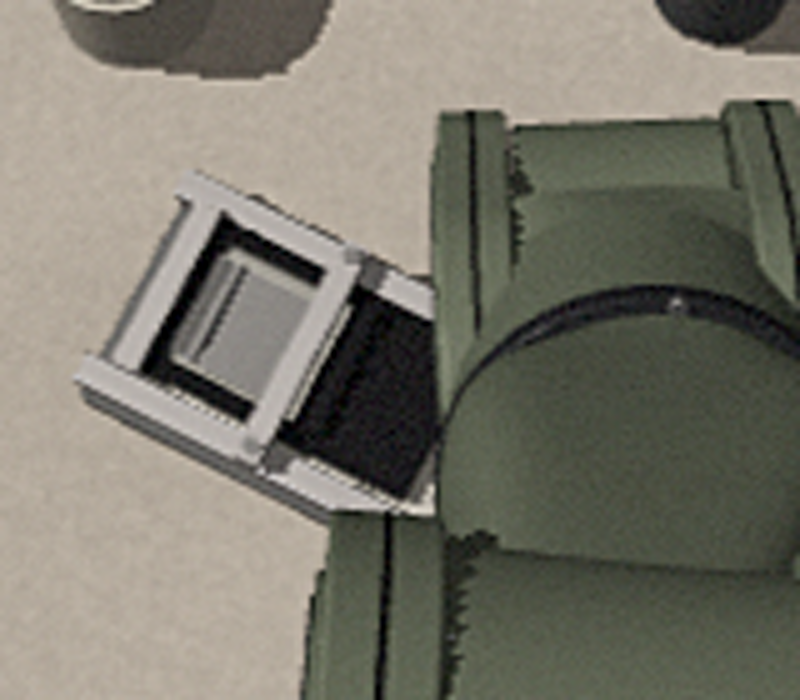

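View pics/side_fc.png

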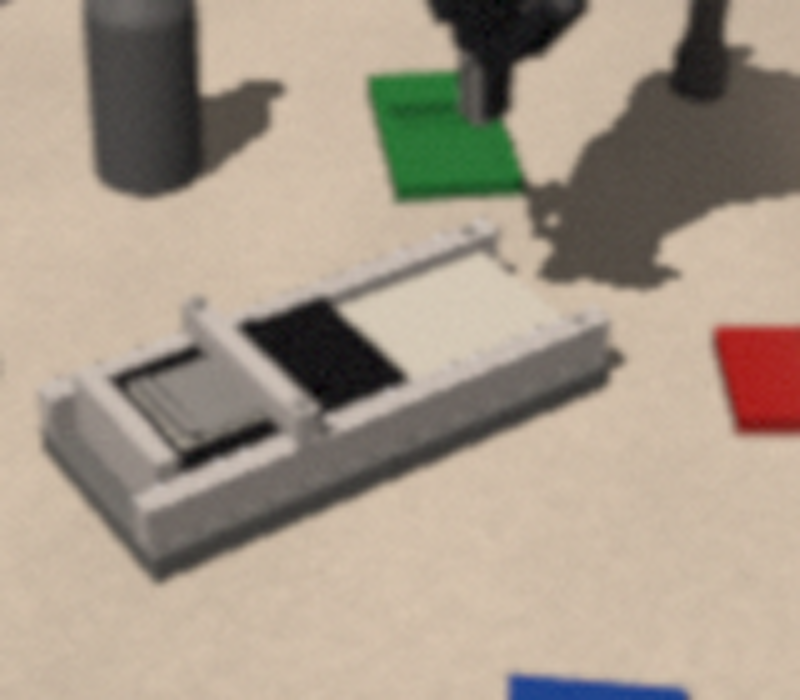

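Run:
```python
from h import *
q=manip.capture("wrist")
a=np.radians(YAW);D=np.array([np.cos(a),np.sin(a)])
f=lambda w:round(((w[:2]-[.5414,.0017])@D)*1000,1)
for v in list(range(2,44,3))+list(range(92,116,3)):
  w=px(q,265,v); print(v,f(w),round(w[2]*1000,1),q["color"][v,265])
for v in (225,230,233,236,239): w=px(q,280,v); print("bedend",v,f(w),w[2],q["color"][v,280])
q=manip.capture("top")
for t in np.arange(96,124,1.5):
  w=np.array([.5414+t*D[0]/1000-.030*D[1],.0017+t*D[1]/1000+.03*D[0],.043]);u,v=proj(q,w);print(t,q["color"][int(round(v)),int(round(u))],np.round(px(q,round(u),round(v))[2]*1000,1),f(px(q,round(u),round(v))))
```

```text
2 44.4 59.1 [74 69 66]
5 44.5 50.8 [63 59 56]
8 44.1 44.3 [149 142 131]
11 42.2 45.2 [142 134 124]
14 40.2 46.7 [28 24 24]
17 38.4 46.6 [11  8 12]
20 34.9 57.5 [22 21 22]
23 33.0 58.7 [30 27 27]
26 31.5 57.3 [30 28 29]
29 30.0 56.2 [28 27 27]
32 28.2 56.4 [29 26 28]
35 27.3 50.0 [4 8 8]
38 25.8 47.8 [10 11 11]
41 24.1 46.8 [10 11 12]
92 -8.4 47.5 [25 24 26]
95 -10.4 48.0 [21 22 20]
98 -12.4 48.7 [23 23 21]
101 -14.4 49.3 [23 22 20]
104 -16.6 46.7 [24 20 22]
107 -18.6 47.3 [23 23 21]
110 -20.6 48.8 [54 51 47]
113 -23.6 34.6 [86 80 72]
bedend 225 -116.3 0.03457480469334662 [173 165 152]
bedend 230 -120.7 0.03517584558439535 [173 165 151]
bedend 233 -123.0 0.03625328455193261 [173 164 151]
bedend 236 -126.0 0.035839225485906845 [172 163 150]
bedend 239 -136.0 0.020784376671111493 [93 88 81]
96.0 [15 14 14] 44.1 95.3
97.5 [18 17 16] 50.5 96.2
99.0 [53 51 47] 46.6 98.0
100.5 [1 0 7] 43.9 100.5
102.0 [21 22 20] 44.7 102.4
103.5 [21 22 20] 44.7 102.4
105.0 [20 19 26] 46.6 105.2
106.5 [20 19 26] 46.6 105.2
108.0 [29 30 30] 43.5 107.8
109.5 [14 12 23] 50.0 107.8
111.0 [23 23 18] 48.3 110.1
112.5 [0 0 0] 46.1 112.5
114.0 [0 0 0] 46.1 112.5
115.5 [79 77 70] 52.9 114.5
117.0 [79 77 70] 52.9 114.5
118.5 [177 169 164] 58.4 115.5
120.0 [189 182 177] 59.3 116.4
121.5 [189 183 181] 60.4 118.2
123.0 [181 177 172] 64.0 119.6
```

```bash
python3 -c "
from bench import manip
print(manip.get_obs()['wrist_force']); print(manip.sign_off())"
```

```text
[-0.11136889 -0.38486616 -0.81993184]
the job is handed in; nothing more can be done
None
```

The black slide is loaded and the job is handed in at about 12 s; no verdict came back. I pressed the slide down with shut fingertips until the bed was fully down, at about 20 N. Keeping it pressed, I pushed it about 90 mm under the bar and leaf until it stopped at the end stop. There the push force rose to about 31 N with no further movement. Then I relaxed the push, lifted straight off and backed about 11 cm away and up.

**Final checks:**
- **Home position:** the rear edge is at about y = -23 to -24 mm (expected -23) and the rib-to-bar gap is about 8.5–9 mm (expected 9). The black nose reaches the stop face in the top view.
- **Bed:** the slide's top is at about 47.5 mm, so the bar is holding it down. No force was left on the wrist.
- **Bystanders:** I never went near the bottle, mug, torch or tape. I did not re-measure where they stand at the end.

**Disagreements:**
- **Fingertip height:** the cameras put the shut fingertips about 9 mm behind the TCP, but `tips_ahead` says 25 mm ahead. I relied on force and depth readings for the descent, and contact came where the cameras predicted.
- **Slip on the slide:** the fingertips carried the slide by friction at first and slipped about 8 mm up to the rib near the leaf. From there they pushed on the rib.
- **Tool tilt:** the tool tilted by up to 2° during the final push.

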